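# Set the polarizer ring of a strain viewer to its index rider

### The job

Set the polarizer ring of the strain viewer: to take up its play, first push its lever back until the pointer has passed the zero mark, the thick first mark at the left end of the scale (seen from the robot), then push it the other way round the arc until the pointer points at the small dark steel index rider clipped on the rim of the base plate, and leave it there. Only push, and gently: grip and lift nothing, leave the tube tee lying where it is on the window, and do not disturb the jar, the beaker or the stopper.

Things in the scene. Friction and masses are not known exactly. Their poses are not given: they have to be found in the camera images.
- viewer: strain viewer fixed to the bench: round grey base plate 200 mm across, top at 18 mm; in its middle a grey drum 100 mm across, top at 38 mm, with a dark round window; all heights are above the bench. Origin on the ring's vertical axis at bench height, z up. -x is its front (middle of the scale, ticks 0.19 rad apart), facing the robot within 0.4 rad. Black switch box at the rear, top at 43 mm
- zero_mark (a point): middle of the zero mark: a black tick 12 mm long and 3 mm thick on the base plate, thicker than the others, at the left end of the scale seen from the robot, 90 mm from the ring's axis, 18 mm above the bench. Beyond each end of the scale a fixed steel stop (a square block at the left, a round pin at the right), 67 mm from the axis, top 30 mm above the bench, limits the lever
- polarizer_ring (a joint): turn of the aluminium ring round the drum, rad: 0 with the pointer at the zero mark (direction pi - 0.95 about z in the viewer's frame), growing anticlockwise seen from above (from the left through the front to the right); hard stops at -0.3, beyond the zero mark, and at 1.9. It has friction and stays where left; about 2 N at the post moves it
- lever_post (a point): point on the centre line of the lever's upright steel post, 75 mm from the ring's axis and 56 mm above the bench. The post is 10 mm in diameter (its black cap 12 mm), free from 32 mm to 72 mm above the bench, and stands on a flat radial arm 11 mm wide
- pointer_tip (a point): the pointed outer end of the lever's arm, 84 mm from the ring's axis, 28 mm above the bench
- rider_tip (a point): pointed inner end of the index rider, 86 mm from the ring's axis, 25 mm above the bench. The rider is a fixed dark steel clip 9 mm wide over the plate's rim, reaching 104 mm from the axis; top 25 mm above the bench. Its +x axis points at the ring's axis, its y axis runs along the rim. It marks ring values between 0.65 and 1.6
- tee_center (a point): centre of the loose white tube tee (29x44x14 mm) lying on the window within 10 mm of the ring's axis; must stay there; its top is 53 mm above the bench
- jar: loose violet specimen jar with white cap, 48 mm across, 57 mm tall, to the right of the viewer; origin at its underside; bystander
- beaker: loose clear beaker, 56 mm across, 70 mm tall, right of the viewer and farther off; origin at its underside; bystander
- stopper: loose red-brown rubber stopper, 36 mm across, 26 mm tall, to the left of the viewer; origin at its underside; bystander
Not all that is in view belongs to the job. There is more than one size of the viewer; the one meant has the size given above.

How it is judged (in metres and radians):
On the way, in this order (a step that is already met when the one before it is completed fails the run):
1. the lever is pushed back until its pointer is past the zero mark (value of joint polarizer_ring below 0 rad), for 0.1 s.
2. the pointer points at the index rider (within 4 mm along the rim) (y of pointer_tip in the frame of rider_tip between -0.004 and 0.004 m), for 0.2 s.
At the end, for the whole second after the job is handed in: The ring rests with its pointer within 4 mm (along the rim) of the index rider's point, after having been pushed back past the zero mark; the tee lies within 8 mm of where it was on the window and the jar, beaker and stopper within 15 mm of where they stood (all of step 2 and velocity of joint polarizer_ring between -0.03 and 0.03 rad/s and distance of tee_center from where it was at the start of the episode below 0.008 m and distance of each of jar, beaker, stopper from where it was at the start of the episode below 0.015 m); the robot touches nothing.
It fails at once if the viewer or its lever is gripped or pushed harder than 35 N (contact force between the fingers and viewer above 35 N).
It fails at once if the tube tee is moved or lifted (distance of tee_center from where it was at the start of the episode above 0.008 m).
It fails at once if the jar, the beaker or the stopper is moved or lifted (distance of any of jar, beaker, stopper from where it was at the start of the episode above 0.015 m).
It also fails if it takes over 61 s, if anything falls off the work surface, if the arm or the gripper's body presses on something with over 40 N, if the wrist force passes 120 N, or if a joint passes its speed limit or range.

### The arm

A 6-joint arm with a two-finger parallel gripper is mounted at the origin on the work surface; the furniture and walls round the work are solid. World frame = base frame: x ahead of the robot, y to its left, z up, the work surface at z = 0. Lengths are in mm, angles in rad, forces in N, time in s.
With the tool pointing down it reaches from about 350 to 975 mm from the base axis. Payload 7.1 kg.
Tool frame: the origin (TCP) lies midway between the tips of the shut fingers; the grasp point (between the pads) lies 19 mm behind it (ctrl.hold_point_z is the distance from the TCP to the grasp point, in mm); z points along the fingers, y is the direction in which the jaws open and shut (so a half turn about z gives the same grasp; the last joint's range is limited). The gripper opens to 88 mm and grips with 3 to 60 N. Pads are 20 mm wide; open, the fingers measure 115 mm over their backs; the gripper's body (75 mm by 178 mm) begins 61 mm behind the grasp point.
Start: joints at [-1.232, 0.423, 1.63, -0, 1.089, -0.019], TCP at [218.901, -585.395, 222.675] pointing down, gripper open.
Joint ranges: [-3, 3], [-0.9, 2.11], [0.09, 2.58], [-1.31, 4.45], [0.11, 2.69], [-2.54, 2.54]. Speed limits (rad/s): [2.39, 2.39, 3.01, 3.14, 3.14, 3.14].

### API

Orientations are given as a rotation vector (axis times angle).
In Python, from workcell import ctrl, eyes gives the robot as it stands.
- The arm moves only by the tool move_arm, never from a script. Its argument "deltas" is a list of rows, each a list of 6 numbers: the shift along the tool's x, y, z in mm, then the turn, a rotation vector about the tool's x, y, z in rad. A call has 1 to 5 rows; each row shifts and turns the pose as measured when the row begins, along the tool's axes as they then stand; what a row does not reach is not made up. A row lasts 1/12 s, in which the tool goes at most 41.7 mm and 7.16 degrees, less where a joint would pass 70% of its speed; a pose out of reach is approached as far as the arm can. A call is refused whole if a number of a shift passes 41.7 or a number of a turn 0.125, either way. A call with a gripper value outside its range is refused whole. "hand" is the closure, from -1 (fully open) to 1 (shut), set as the call begins (left out, the last holds). The fingers move at their own pace and stop on an object; the grip force is fixed at half the most. Time passes only in rows, so rows that do not move let the fingers close. It gives the time, the measured TCP pose, the force and the opening at its end, in the units of the state.
- ctrl.get_obs(): the state, without advancing time (a new reading comes with each control period).
- eyes.get_image(name): name is "scene" or "side" or "wrist"; returns a dict with "frame" (400x640x3 uint8, red, green, blue), "range_z" (400x640 float32, mm along the optical axis (not along the pixel's ray), 0 where there is no reading), "fx", "fy", "cx", "cy" (pixels), "cam_to_world" (4x4, takes a point from camera to world coordinates). Camera axes: x right, y down, z forward; pixel columns grow to the right and rows downward; lengths in mm; the calibration is good to about 2 mm. The wrist camera is an equidistant fisheye: a pixel r from the principal point sees the ray r / f radians off the axis. A picture is of the moment at which its call begins.
- ctrl.close_job(): hands the job in, once; it reports no verdict.
The state is a dict: "t": time; "qpos": joint angles; "qvel": joint speeds; "joint_torque": joint torques, N m; "ee_pos": TCP position; "orientation": TCP orientation; "ft_force": force on the tool from outside, world axes, zero at the start; "moment": the same for the moment, N m; "width": finger opening in mm.
Only numpy, scipy, OpenCV 4.12 (cv2) and the standard library are available. Lean on these libraries where they do the work, as an engineer would, in place of code of your own. Each camera call takes 0.05 s, during which the arm holds its last target.

## Working session

There is one attempt and no reset: what is moved stays moved. The work goes in short steps, Python scripts to look and compute and a tool call to move; the robot and the scene stay as the last step left them, time stands still between calls to the robot, and variables do not carry over. Pictures are saved under pics/ and viewed, and the job is handed in when it is done.

Besides the shell and the picture viewer there is one more tool, called after "Request:" by a JSON object that holds its "op" and its "data". move_arm: Moves the arm, as the interface text tells. Its arguments: {"type":"object","properties":{"deltas":{"type":"array"},"hand":{"type":"number"}},"required":["deltas"]}

```bash
mkdir -p pics; ls
python3 - <<'E'
from workcell import ctrl, eyes
import cv2
print(ctrl.get_obs())
for n in ("scene","side"):
    d=eyes.get_image(n); cv2.imwrite(f"pics/{n}0.png",d["frame"][:,:,::-1]); print(n,d["fx"],d["cx"],d["cy"],d["cam_to_world"])
E
```

```text
pics
{'t': 0.0, 'qpos': array([-1.23198227e+00,  4.23839849e-01,  1.63068068e+00,  2.18314097e-05,
        1.08859061e+00, -1.90006303e-02]), 'qvel': array([-3.79027574e-04, -1.88666015e-04, -5.04817925e-05, -1.39057012e-05,
        7.51056088e-04,  4.10294964e-04]), 'joint_torque': array([ 1.04551811e-03, -5.44614208e+01, -2.73672831e+01,  6.43700059e-02,
        2.27170897e-02, -9.82273582e-05]), 'ee_pos': array([ 218.73881156, -584.88464732,  221.90597488]), 'orientation': array([-3.08997342e+00, -5.58777447e-01,  3.49642197e-04]), 'ft_force': array([-0.3594391 , -0.13312741,  0.21699163]), 'moment': array([-0.01752598,  0.01864996,  0.00734641]), 'width': 88.1876156920424}
scene 434.036764762507 320.78547860399124 206.45800888109468 [[-7.19873521e-01 -4.66382345e-01  5.14071611e-01 -2.07763184e+02]
 [-6.94050223e-01  4.92984741e-01 -5.24652582e-01  6.34601828e+02]
 [-8.74075855e-03 -7.34475019e-01 -6.78579433e-01  8.82604097e+02]
 [ 0.00000000e+00  0.00000000e+00  0.00000000e+00  1.00000000e+00]]
side 430.4593919817552 313.46889243133734 198.52765211685949 [[-8.56224293e-01 -2.63643479e-01  4.44265771e-01 -1.08288712e+02]
 [-5.16420414e-01  4.13868693e-01 -7.49681707e-01  9.46762644e+02]
 [ 1.37809994e-02 -8.71323603e-01 -4.90515303e-01  6.80869259e+02]
 [ 0.00000000e+00  0.00000000e+00  0.00000000e+00  1.00000000e+00]]
```

View pics/scene0.png

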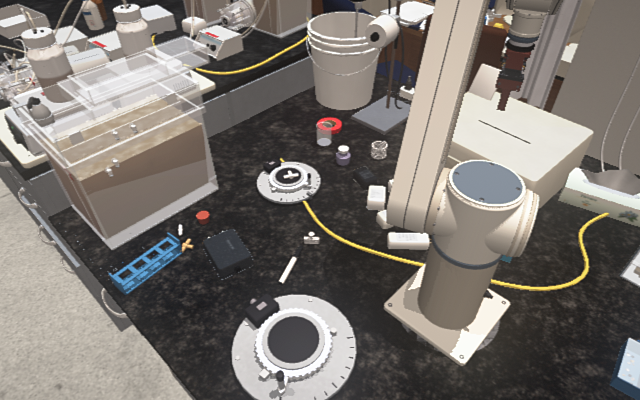

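View pics/side0.png

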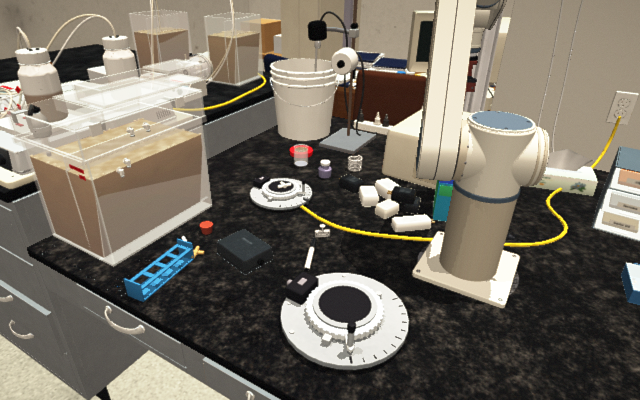

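Two viewers are visible: the near one at scene (293,345), which has no tee, and the far one at scene (289,182), which has a white tee and a jar to its right. Next I'll measure both and enlarge the far one.

```bash
cat > h.py <<'E'
import numpy as np, cv2
from workcell import ctrl, eyes
def pt(d,u,v,z=None):
    """world point of pixel: via depth or intersected with height z"""
    K=np.array([(u-d["cx"])/d["fx"],(v-d["cy"])/d["fy"],1.0]); M=np.array(d["cam_to_world"])
    if z is None:
        c=K*d["range_z"][int(round(v)),int(round(u))]; return M[:3,:3]@c+M[:3,3]
    r=M[:3,:3]@K; o=M[:3,3]; return o+r*(z-o[2])/r[2]
def proj(d,p):
    M=np.linalg.inv(d["cam_to_world"]); c=M[:3,:3]@np.array(p)+M[:3,3]
    return c[0]/c[2]*d["fx"]+d["cx"], c[1]/c[2]*d["fy"]+d["cy"]
def crop(d,u0,v0,u1,v1,k,name):
    im=cv2.resize(d["frame"][v0:v1,u0:u1,::-1],None,fx=k,fy=k,interpolation=cv2.INTER_CUBIC); cv2.imwrite("pics/"+name+".png",im)
E
python3 - <<'E'
from h import *
for n,bx in (("scene",(245,145,395,225)),("side",(240,145,370,215))):
    d=eyes.get_image(n); crop(d,*bx,5 if n=="scene" else 6,n+"_c1")
    if n=="scene":
        for a,b in (((257,183),(321,183)),((232,345),(356,345))):
            print(pt(d,*a,18),pt(d,*b,18),np.linalg.norm(pt(d,*a,18)-pt(d,*b,18)))
E
```

```text
[666.97057241  25.33768394  18.        ] [ 521.55712182 -111.92907851   18.        ] 199.9680866708402
[278.47497991 420.80991153  18.        ] [ 82.5422997  233.77118513  18.        ] 270.874694920573
```

View pics/scene_c1.png

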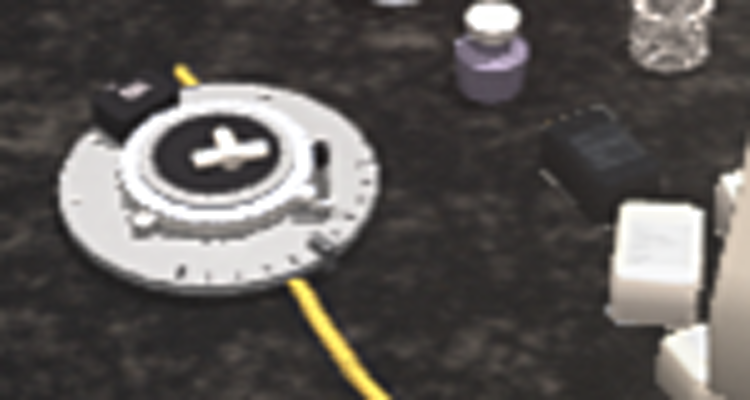

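View pics/side_c1.png

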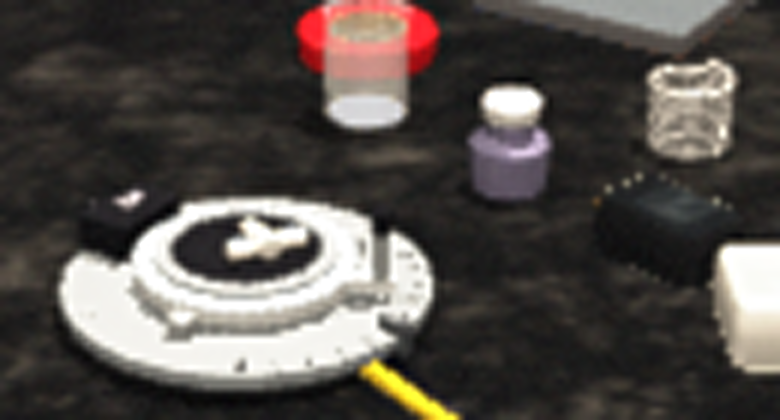

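Run:
```python
from h import *
d=eyes.get_image("scene")
P=[(58,190),(380,170),(250,83),(215,291),(100,257),(345,238),(365,140)]
w=np.array([pt(d,245+x/5,145+y/5,18)[:2] for x,y in P])
A=np.c_[2*w,np.ones(len(w))]; s=np.linalg.lstsq(A,(w**2).sum(1),rcond=None)[0]
c=s[:2]; print("c",c,"R",np.sqrt(s[2]+c@c))
for n,(x,y),z in (("zero",(181,271),18),("rider in",(310,240),25),("rider out",(335,258),22),("tip",(330,214),28),("post base",(320,195),32),("cap",(321,148),72),("box",(135,105),43),("righttick",(367,163),18)):
    q=pt(d,245+x/5,145+y/5,z)[:2]; v=q-c; print(n,q,np.linalg.norm(v),np.arctan2(v[1],v[0]))
for n,(x,y),z in (("jar",(490,20),57),("beaker",(672,60),0)): print(n,pt(d,245+x/5,145+y/5,z))
print("stopper",pt(d,203,213,26))
dd=eyes.get_image("wrist"); cv2.imwrite("pics/w0.png",dd["frame"][:,:,::-1]); print(dd["fx"],dd["cx"],dd["cy"],dd["cam_to_world"])
# cloud heights along arc
for d in (d,eyes.get_image("side")):
    v,u=np.mgrid[0:400,0:640]; Z=d["range_z"]; m=Z>0
    C=np.stack([(u-d["cx"])/d["fx"]*Z,(v-d["cy"])/d["fy"]*Z,Z],-1)[m]; W=C@d["cam_to_world"][:3,:3].T+d["cam_to_world"][:3,3]
    r=np.hypot(W[:,0],W[:,1]);a=np.arctan2(W[:,1],W[:,0])
    for lo in np.arange(-1.3,0.5,.1):
        k=(a>lo)&(a<lo+.1)&(r>480)&(r<760); print(round(lo,1),k.sum(),W[k,2].max().round() if k.any() else None, end=" | ")
    print()
```

```text
c [602.31043149 -49.58614016] R 100.67827380662885
zero [555.5372757   24.51141745] 87.6252026908202 2.1338684545829
rider in [513.60910959 -42.9410891 ] 88.94988032844108 3.066817425889918
rider out [493.54199342 -44.02881167] 108.91031641168937 3.0905438354126353
tip [519.39264248 -65.9269279 ] 84.51260898574587 -2.947013903590255
post base [533.13297921 -71.17886579] 72.4690672184155 -2.8390400624157848
cap [528.95450389 -69.39313782] 75.98295381618244 -2.877869419313959
box [672.25971026 -44.36908655] 70.14356170755148 0.07444554490290661
righttick [ 546.08918264 -125.53734517] 94.4955785455423 -2.208014307369899
jar [ 557.06392143 -252.92983156   57.        ]
beaker [ 488.17162984 -364.22114502    0.        ]
stopper [667.683495   224.69955623  26.        ]
309.70691628693146 318.0190337624306 201.17837758376265 [[ 3.51151381e-01 -8.93715362e-01 -2.79223134e-01  2.95743744e+02]
 [-9.36317429e-01 -3.35664458e-01 -1.03145736e-01 -5.57100543e+02]
 [-1.54235313e-03  2.97661254e-01 -9.54670309e-01  3.84929675e+02]
 [ 0.00000000e+00  0.00000000e+00  0.00000000e+00  1.00000000e+00]]
-1.3 2652 558.0 | -1.2 2345 536.0 | -1.1 698 205.0 | -1.0 6 173.0 | -0.9 9 5.0 | -0.8 460 24.0 | -0.7 829 357.0 | -0.6 771 44.0 | -0.5 934 70.0 | -0.4 1106 74.0 | -0.3 868 23.0 | -0.2 794 74.0 | -0.1 1250 53.0 | 0.0 1391 37.0 | 0.1 1685 364.0 | 0.2 1405 365.0 | 0.3 1328 47.0 | 0.4 1367 51.0 | 
-1.3 988 575.0 | -1.2 6 558.0 | -1.1 78 182.0 | -1.0 278 175.0 | -0.9 1186 175.0 | -0.8 712 167.0 | -0.7 552 353.0 | -0.6 338 44.0 | -0.5 718 71.0 | -0.4 811 72.0 | -0.3 475 21.0 | -0.2 443 74.0 | -0.1 1029 52.0 | 0.0 1172 39.0 | 0.1 1382 363.0 | 0.2 1071 361.0 | 0.3 937 49.0 | 0.4 1013 51.0 |
```

View pics/w0.png

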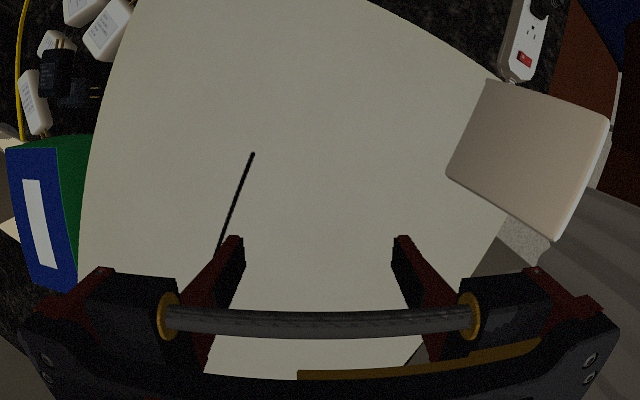

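The far plate measures 200 mm (near: 271 mm), and it has the tee, with the jar and beaker to its right and the stopper to its left, so the far one is the target. The rough ring values are about 1.2 for the pointer and 0.94 for the rider. Before swinging over, I'll check the 350 mm tall readings.

Run:
```python
from h import *
for n in ("scene","side"):
    d=eyes.get_image(n)
    v,u=np.mgrid[0:400,0:640]; Z=d["range_z"]; m=Z>0
    C=np.stack([(u-d["cx"])/d["fx"]*Z,(v-d["cy"])/d["fy"]*Z,Z],-1)[m]; W=C@d["cam_to_world"][:3,:3].T+d["cam_to_world"][:3,3]
    U=np.c_[u[m],v[m]]
    r=np.hypot(W[:,0],W[:,1]);a=np.arctan2(W[:,1],W[:,0])
    for lo,hi in ((-1.0,-.6),(-.6,-.2),(-.2,.1),(.1,.3)):
        k=(a>lo)&(a<hi)&(r>300)&(r<800)&(W[:,2]>100)
        if k.any(): print(n,lo,k.sum(),W[k].min(0).round(),W[k].max(0).round(),"r",r[k].min().round(),U[k].min(0),U[k].max(0))
```

```text
scene -1.0 801 [ 231. -560.  101.] [ 650. -358.  390.] r 427.0 [368  20] [454 164]
scene 0.1 3768 [736. 106. 100.] [791. 233. 365.] r 749.0 [151  76] [212 181]
side -1.0 1486 [ 273. -578.  100.] [ 654. -360.  390.] r 452.0 [333  50] [420 156]
side 0.1 3167 [736. 106. 100.] [790. 233. 365.] r 747.0 [162  87] [208 192]
```

Run:
```python
from h import *
d=eyes.get_image("side")
for u,v in ((345,62),(337,60),(355,60),(318,30),(350,110),(350,140),(348,85),(375,40)):
    p=pt(d,u,v); print((u,v),p.round(),np.hypot(*p[:2]).round())
v,u=np.mgrid[0:400,0:640]; Z=d["range_z"]; m=Z>0
C=np.stack([(u-d["cx"])/d["fx"]*Z,(v-d["cy"])/d["fy"]*Z,Z],-1)[m]; W=C@d["cam_to_world"][:3,:3].T+d["cam_to_world"][:3,3]
r=np.hypot(W[:,0],W[:,1]);a=np.arctan2(W[:,1],W[:,0])
for lo in np.arange(-1.2,0,.1):
    k=(a>lo)&(a<lo+.1)&(W[:,2]>185)&(r<900)&(r>400)&(W[:,2]<600)
    if k.any(): print(lo.round(1),k.sum(),"rmin",np.percentile(r[k],[0,20,50]).round(),W[k,2].max().round())
```

```text
(345, 62) [ 612. -476.  351.] 776.0
(337, 60) [ 640. -466.  356.] 792.0
(355, 60) [ 594. -520.  353.] 789.0
(318, 30) [ 765. -541.  439.] 937.0
(350, 110) [ 650. -617.  129.] 896.0
(350, 140) [ 621. -574.   17.] 845.0
(348, 85) [ 1067. -1431.    -5.] 1785.0
(375, 40) [ 1350. -2450.    97.] 2798.0
-1.2 65 rmin [438. 446. 455.] 582.0
-0.8 557 rmin [771. 804. 885.] 543.0
-0.7 495 rmin [757. 770. 782.] 476.0
```

Request:
{"op": "move_arm", "data": {"deltas": [[0,-30,-20,0,0,0],[0,-30,-20,0,0,0],[40,-1.5,0,0,0,-0.073],[40,-1.5,0,0,0,-0.073],[40,-1.5,0,0,0,-0.073]], "hand": 1}}

```text
t: 0.92
ee_pos: [300.7, -475.4, 262.2]
orientation: [-3.012, -0.886, 0.002]
ft_force: [0.6, -0.6, 0.5]
width: 57.9
```

Request:
{"op": "move_arm", "data": {"deltas": [[40,-1.5,0,0,0,-0.073],[40,-1.5,0,0,0,-0.073],[40,-1.5,0,0,0,-0.073],[40,-1.5,0,0,0,-0.073],[40,-1.5,0,0,0,-0.073]]}}

```text
t: 1.33
ee_pos: [451.9, -333.8, 263.9]
orientation: [2.789, 1.439, 0.001]
ft_force: [-0.1, -0.7, 0.7]
width: 24.9
```

Request:
{"op": "move_arm", "data": {"deltas": [[40,-2,0,0,0,-0.073],[40,-2,0,0,0,-0.073],[40,-2,0,0,0,-0.073],[40,-2,0,0,0,-0.073],[40,-2,0,0,0,-0.073]]}}

```text
t: 1.75
ee_pos: [537.5, -145.0, 264.6]
orientation: [2.46, 1.942, 0.003]
ft_force: [-0.4, -0.7, -0.1]
width: 0.4
```

Request:
{"op": "move_arm", "data": {"deltas": [[30,-2,20,0,0,-0.05],[15,0,20,0,0,-0.05],[0,0,20,0,0,0],[0,0,0,0,0,0]]}}

```text
t: 2.08
ee_pos: [549.5, -90.4, 205.0]
orientation: [2.337, 2.082, 0.011]
ft_force: [-0.9, 0.4, -0.0]
width: 0.5
```

Run:
```python
from h import *
o=ctrl.get_obs(); print(o["ee_pos"],o["orientation"],o["width"],o["qpos"])
d=eyes.get_image("wrist"); cv2.imwrite("pics/w1.png",d["frame"][:,:,::-1]); print(d["cam_to_world"])
```

```text
[549.45699136 -90.42800206 205.00143   ] [2.33735148 2.08204564 0.01062962] 0.4908512172395839 [-0.18359419  0.34001222  1.80551472 -0.0019285   0.9829126  -0.0671247 ]
[[ 9.93385976e-01 -1.12642952e-01 -2.22680803e-02  5.56858253e+02]
 [-1.14135341e-01 -9.47498923e-01 -2.98695354e-01 -8.81113016e+00]
 [ 1.25469441e-02  2.99261350e-01 -9.54088685e-01  3.67409452e+02]
 [ 0.00000000e+00  0.00000000e+00  0.00000000e+00  1.00000000e+00]]
```

View pics/w1.png

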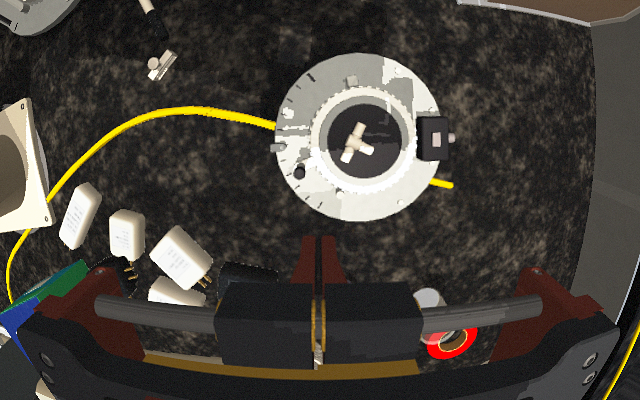

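The top-down view shows the plate centred near (358,137), the rider at (277,148), the black post cap at (300,172), the zero mark near (311,77) and the tee at (357,141). Enlarging for precise readings.

```bash
cat >> h.py <<'E'
def wpt(d,u,v,z):
    x,y=(u-d["cx"]),(v-d["cy"]); r=np.hypot(x,y); th=r/d["fx"]
    K=np.array([np.sin(th)*x/r,np.sin(th)*y/r,np.cos(th)]); M=np.array(d["cam_to_world"])
    w=M[:3,:3]@K; o=M[:3,3]; return (o+w*(z-o[2])/w[2])[:2]
def wproj(d,p):
    M=np.linalg.inv(d["cam_to_world"]); c=M[:3,:3]@np.array(p)+M[:3,3]
    r=np.hypot(c[0],c[1]); th=np.arctan2(r,c[2]); return d["cx"]+d["fx"]*th*c[0]/r, d["cy"]+d["fy"]*th*c[1]/r
E
python3 - <<'E'
from h import *
d=eyes.get_image("wrist"); crop(d,265,45,365,145+75,5,"w1c")
crop(d,265,130,325,190,10,"w1d")
E
```

```text
(no output)
```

View pics/w1d.png

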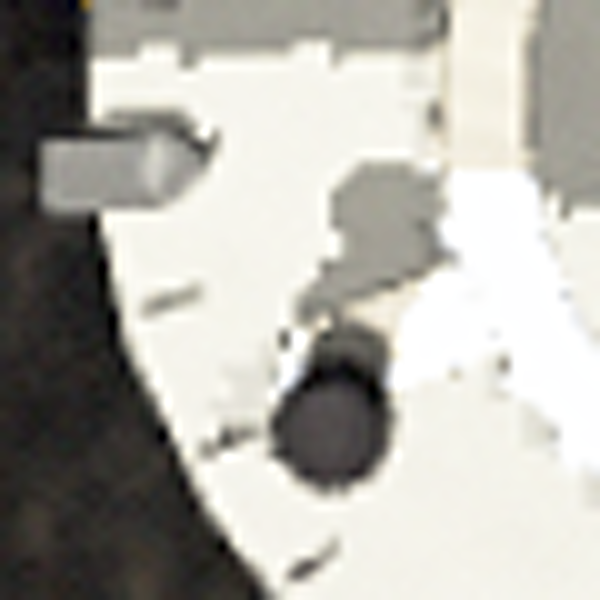

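Run:
```python
from h import *
d=eyes.get_image("wrist"); crop(d,265,45,455,225,3.2 and 4,"w1c")
```

```text
(no output)
```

View pics/w1c.png

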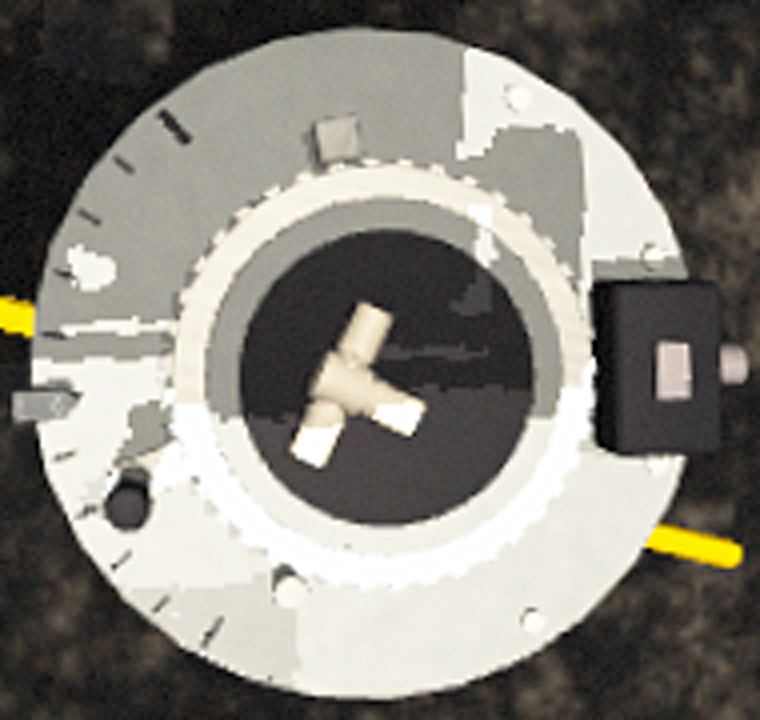

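Run:
```python
from h import *
d=eyes.get_image("wrist")
P=[(33,345),(360,27),(520,65),(625,165),(165,105),(80,580),(190,662),(375,697),(530,665),(90,195),(640,570),(270,45)]
w=np.array([wpt(d,265+x/4-.4,45+y/4-.4,18) for x,y in P])
A=np.c_[2*w,np.ones(len(w))]; s=np.linalg.lstsq(A,(w**2).sum(1),rcond=None)[0]
c=s[:2]; print("c",c,"R",np.sqrt(s[2]+c@c), (np.linalg.norm(w-c,axis=1)).round(1))
# ring/window edge check at z=38
P2=[(240,375),(533,375),(385,230),(385,525),(282,270),(488,270),(282,480),(488,480)]
w2=np.array([wpt(d,265+x/4,45+y/4,38) for x,y in P2]);A=np.c_[2*w2,np.ones(len(w2))]; s2=np.linalg.lstsq(A,(w2**2).sum(1),rcond=None)[0]
print("window c",s2[:2],np.sqrt(s2[2]+s2[:2]@s2[:2]))
for n,(u,v),z in (("zero",(265+175/4,45+127/4),18),("cap",(298,172.8),73),("tip?",(294,162.5),28),("rider tip",(265+21,130+15.2),25),("rider out",(265+4.2,130+17.5),25),("stopL",(265+337/4,45+138/4),30),("pinR",(265+291/4,45+587/4),30),("tee",(265+350/4,45+383/4),53),("tickA",(282.2,160.2),18),("tickB",(288,173.8),18),("tickC",(296.5,186.3),18)):
    q=wpt(d,u,v,z); vv=q-c; print(n,q.round(1),np.linalg.norm(vv).round(1),(np.arctan2(vv[1],vv[0])%(2*np.pi)).round(3))
```

```text
c [607.4177636  -54.04292606] R 100.47218073435492 [ 99.2 102.5 102.1  98.5  99.4 105.  100.8  96.8 100.8  97.6 101.6 101.2]
window c [608.02376012 -51.69006857] 40.630636167930724
zero [558.7  24. ] 92.0 2.129
cap [536.8 -73. ] 73.1 3.403
tip? [530.7 -70. ] 78.4 3.347
rider tip [524.1 -49.7] 83.4 3.09
rider out [504.9 -49.7] 102.7 3.1
stopL [601.9  15.1] 69.4 1.65
pinR [ 576.  -109.5] 63.7 4.197
tee [595.6 -50.1] 12.4 2.818
tickA [516.6 -67.3] 91.7 3.286
tickB [521.1 -84.1] 91.4 3.477
tickC [ 528.9 -100.4] 91.1 3.675
```

Request:
{"op": "move_arm", "data": {"deltas": [[-11,-7,10,0,0,-0.12],[0,0,30,0,0,-0.12],[0,0,30,0,0,-0.12],[0,0,20,0,0,0],[0,0,0,0,0,0]]}}

```text
t: 2.7
ee_pos: [552.4, -110.2, 126.3]
orientation: [1.905, 2.453, 0.024]
ft_force: [-1.3, 0.4, 0.6]
width: 0.5
```

```bash
cat > see.py <<'E'
import sys
from h import *
o=ctrl.get_obs(); R=o["orientation"]; print(o["t"],o["ee_pos"].round(1),"x dir deg",np.degrees(2*np.arctan2(R[1],R[0]))%360,o["ft_force"].round(1))
n=sys.argv[1]
d=eyes.get_image("wrist"); cv2.imwrite(f"pics/{n}.png",d["frame"][:,:,::-1])
E
python3 see.py w2
```

```text
2.7 [ 552.4 -110.2  126.3] x dir deg 104.33736878401194 [-1.3  0.4  0.6]
```

View pics/w2.png

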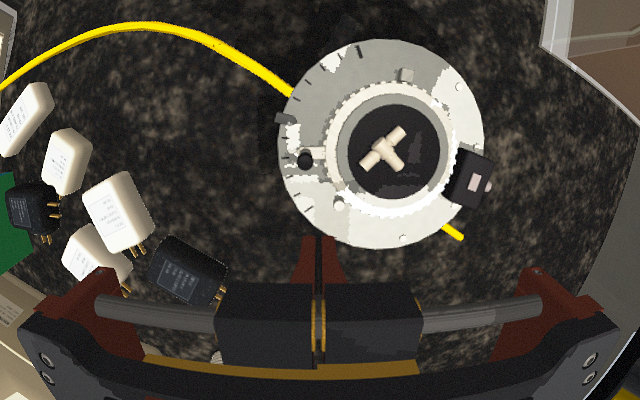

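Run:
```python
from h import *
d=eyes.get_image("wrist"); print(wpt(d,305,159.5,73), wpt(d,395,150,38))
```

```text
[535.15227193 -69.58960006] [607.54091691 -49.16648315]
```

Request:
{"op": "move_arm", "data": {"deltas": [[8,-8,10,0,0,0],[4,0,25,0,0,0],[0,0,25,0,0,0],[0,0,0,0,0,0]]}}

```text
t: 3.13
ee_pos: [553.3, -104.4, 77.3]
orientation: [1.901, 2.431, 0.038]
ft_force: [-1.5, 0.1, 1.0]
width: 0.4
```

```bash
cat > fix.py <<'E'
import sys
from h import *
from scipy.spatial.transform import Rotation as Ro
o=ctrl.get_obs(); R=Ro.from_rotvec(o["orientation"]).as_matrix()
x,y,z,yaw=map(float,sys.argv[1:5])  # target tcp and x-axis heading deg
a=np.radians(yaw); X=np.array([np.cos(a),np.sin(a),0]); Z=np.array([0,0,-1.]); T=np.c_[X,np.cross(Z,X),Z]
print("at",o["ee_pos"].round(1),"yaw",np.degrees(np.arctan2(R[1,0],R[0,0])).round(1),"zaxis",R[:,2].round(3),"F",o["ft_force"].round(1))
print("shift",(R.T@(np.array([x,y,z])-o["ee_pos"])).round(1),"turn",Ro.from_matrix(R.T@T).as_rotvec().round(3))
E
python3 fix.py 541.3 -100.6 77 104
```

```text
at [ 553.3 -104.4   77.3] yaw 103.9 zaxis [ 0.058 -0.014 -0.998] F [-1.5  0.1  1. ]
shift [  6.6 -10.7  -0.5] turn [ 0.053  0.028 -0.001]
```

Request:
{"op": "move_arm", "data": {"deltas": [[3,-5,0,0.053,0.028,0],[3,-5,0,0,0,0],[0,0,0,0,0,0]]}}

```text
t: 3.38
ee_pos: [544.7, -102.0, 82.4]
orientation: [1.936, 2.469, 0.004]
ft_force: [0.4, -0.3, 0.1]
width: 0.5
```

```bash
python3 fix.py 541.3 -100.6 46 104
```

```text
at [ 544.7 -102.    82.4] yaw 103.8 zaxis [ 0.005 -0.001 -1.   ] F [ 0.4 -0.3  0.1]
shift [ 2.3 -3.1 36.3] turn [ 0.005  0.002 -0.004]
```

Request:
{"op": "move_arm", "data": {"deltas": [[1,-2,12,0,0,0],[1,-1,12,0,0,0],[0,0,12,0,0,0],[0,0,0,0,0,0]]}}

```text
t: 3.72
ee_pos: [546.6, -102.3, 53.0]
orientation: [1.928, 2.455, 0.015]
ft_force: [-1.2, -0.1, -0.5]
width: 0.6
```

```bash
python3 fix.py 541.3 -100.6 46 104;python3 see.py w3
python3 - <<'E'
from h import *
for n,bx in (("scene",(245,145,345,225)),("side",(240,145,340,225))):
    crop(eyes.get_image(n),*bx,7,n+"_c3")
E
```

```text
at [ 546.6 -102.3   53. ] yaw 103.7 zaxis [ 0.022 -0.005 -1.   ] F [-1.2 -0.1 -0.5]
shift [ 3.  -4.8  6.9] turn [ 0.02   0.01  -0.005]
3.7167 [ 546.6 -102.3   53. ] x dir deg 103.69985246149547 [-1.2 -0.1 -0.5]
```

View pics/w3.png

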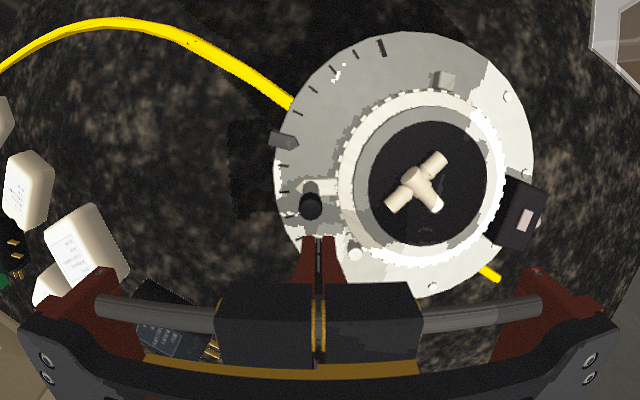

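View pics/scene_c3.png

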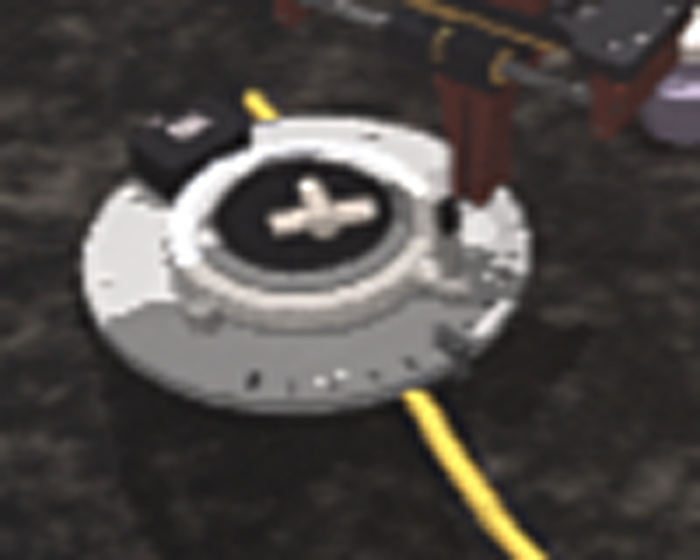

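Request:
{"op": "move_arm", "data": {"deltas": [[2,-5,5,0.02,0.01,0],[5,0,2,0,0,0],[5,0,0,0,0,0],[0,0,0,0,0,0]]}}

```text
t: 4.2
ee_pos: [540.5, -91.6, 48.2]
orientation: [1.94, 2.468, 0.002]
ft_force: [-0.2, 0.3, -0.1]
width: 0.4
```

```bash
python3 fix.py 537.6 -86 46 104;python3 see.py w4
```

```text
at [540.5 -91.6  48.2] yaw 103.7 zaxis [ 0.002 -0.    -1.   ] F [-0.2  0.3 -0.1]
shift [ 6.1 -1.5  2.2] turn [ 0.002  0.001 -0.006]
4.2 [540.5 -91.6  48.2] x dir deg 103.6588659543543 [-0.2  0.3 -0.1]
```

View pics/w4.png

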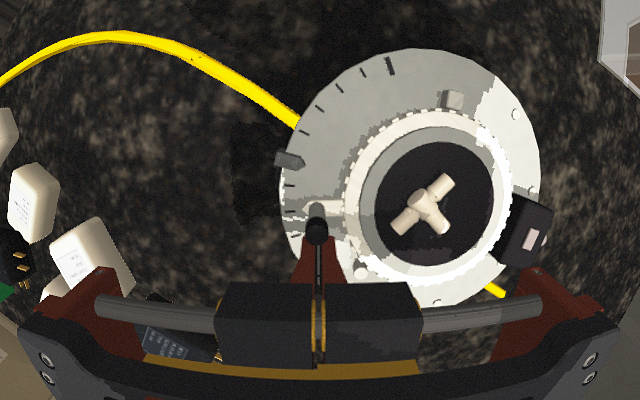

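The post cap (316,232) is centred just ahead of the finger tips. I'll start the clockwise push.

Request:
{"op": "move_arm", "data": {"deltas": [[4,0,0,0,0,0],[7.5,-1.1,0,0,0,0.1],[7.5,-1.1,0,0,0,0.1],[7.5,-1.1,0,0,0,0.1],[0,0,0,0,0,0]]}}

```text
t: 4.67
ee_pos: [531.8, -65.4, 48.3]
orientation: [2.3, 2.137, -0.001]
ft_force: [0.3, 0.2, -0.2]
width: 0.0
```

```bash
python3 fix.py 537.6 -86 48 80;python3 see.py w5
```

```text
at [531.8 -65.4  48.3] yaw 85.8 zaxis [ 0.    -0.002 -1.   ] F [ 0.3  0.2 -0.2]
shift [-20.2   7.3   0.3] turn [0.001 0.001 0.101]
4.6667 [531.8 -65.4  48.3] x dir deg 85.79436314103332 [ 0.3  0.2 -0.2]
```

View pics/w5.png

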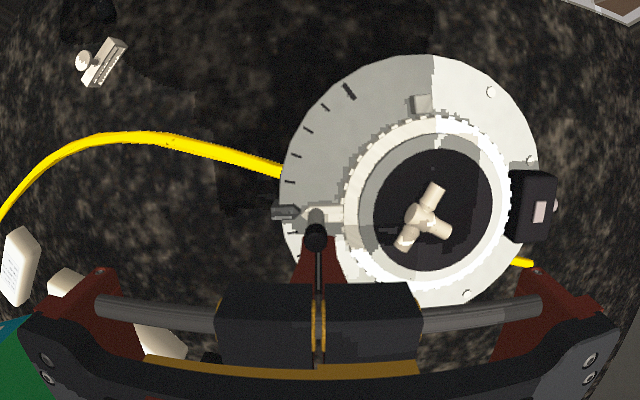

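Request:
{"op": "move_arm", "data": {"deltas": [[7.5,-1.1,0,0,0,0.1],[7.5,-1.1,0,0,0,0.1],[7.5,-1.1,0,0,0,0.1],[7.5,-1.1,0,0,0,0.1],[7.5,-1.1,0,0,0,0.1]]}}

```text
t: 5.13
ee_pos: [534.1, -29.8, 48.0]
orientation: [2.756, 1.508, -0.008]
ft_force: [-2.0, -1.7, 1.3]
width: 0.5
```

```bash
python3 fix.py 537.6 -86 48 57;python3 see.py w6
```

```text
at [534.1 -29.8  48. ] yaw 57.4 zaxis [-0.005 -0.003 -1.   ] F [-2.  -1.7  1.3]
shift [-45.4  33.2   0.2] turn [-0.002  0.005  0.007]
5.1333 [534.1 -29.8  48. ] x dir deg 57.3809703364021 [-2.  -1.7  1.3]
```

View pics/w6.png

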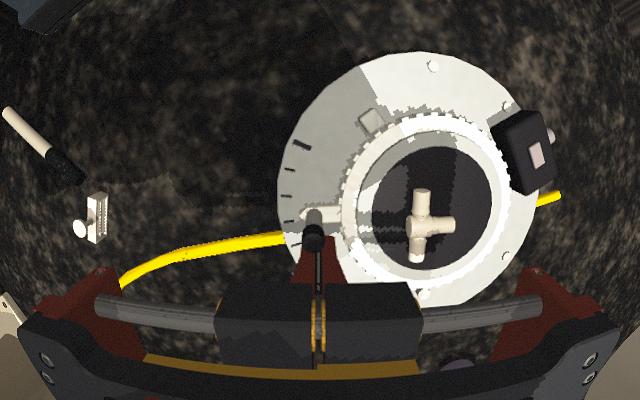

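Request:
{"op": "move_arm", "data": {"deltas": [[7.5,-1.1,0,0,0,0.1],[7.5,-1.1,0,0,0,0.1],[7.5,-1.1,0,0,0,0.1],[7.5,-1.1,0,0,0,0.1],[7.5,-1.1,0,0,0,0.1]]}}

```text
t: 5.6
ee_pos: [553.4, 0.7, 47.2]
orientation: [-3.043, -0.781, 0.019]
ft_force: [-2.9, -0.8, 0.9]
width: 0.4
```

```bash
python3 fix.py 537.6 -86 48 30;python3 see.py w7
```

```text
at [553.4   0.7  47.2] yaw 28.8 zaxis [-0.012 -0.003 -1.   ] F [-2.9 -0.8  0.9]
shift [-55.6  68.4  -0.4] turn [-0.003  0.012 -0.021]
5.6 [553.4   0.7  47.2] x dir deg 28.80580975473532 [-2.9 -0.8  0.9]
```

View pics/w7.png

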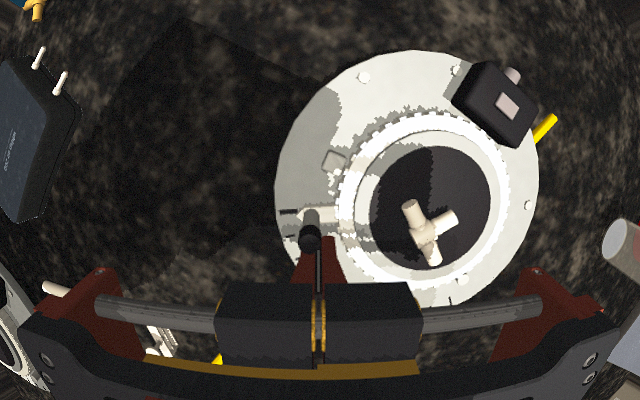

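Request:
{"op": "move_arm", "data": {"deltas": [[6,-0.9,0,0,0,0.08],[6,-0.9,0,0,0,0.08],[0,0,0,0,0,0],[0,0,0,0,0,0]]}}

```text
t: 5.98
ee_pos: [564.0, 7.6, 46.8]
orientation: [3.092, 0.556, -0.019]
ft_force: [1.0, -0.1, 0.7]
width: 0.6
```

```bash
python3 fix.py 537.6 -86 48 30;python3 see.py w8
```

```text
at [564.    7.6  46.8] yaw 20.4 zaxis [-0.012 -0.002 -1.   ] F [ 1.  -0.1  0.7]
shift [-57.4  78.5  -0.7] turn [-0.003  0.012 -0.168]
5.9833 [564.    7.6  46.8] x dir deg 20.39693425707526 [ 1.  -0.1  0.7]
```

View pics/w8.png

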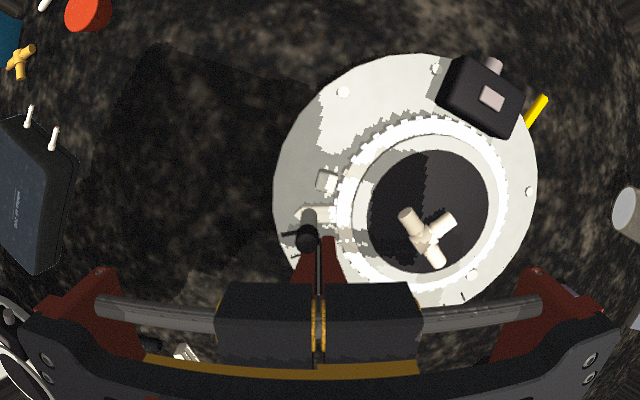

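The pointer tip at (298,213) is clearly past the zero mark at (288,233), at roughly -0.15 rad. Next I'll back off, lift over the post and come down on its other side.

Request:
{"op": "move_arm", "data": {"deltas": [[-8,0,0,0,0,0],[0,0,-25,0,0,0],[0,0,-25,0,0,0],[0,0,-15,0,0,0],[0,0,0,0,0,0]]}}

```text
t: 6.45
ee_pos: [553.1, 2.5, 112.3]
orientation: [-3.087, -0.579, 0.025]
ft_force: [0.5, -0.0, -0.0]
width: 0.4
```

```bash
python3 fix.py 608 24 110 20; python3 see.py w9
```

```text
at [553.1   2.5 112.3] yaw 21.3 zaxis [-0.016 -0.003 -1.   ] F [ 0.5 -0.  -0. ]
shift [59.  -0.1  1.4] turn [-0.003  0.016  0.022]
6.45 [553.1   2.5 112.3] x dir deg 21.25876438887593 [ 0.5 -0.  -0. ]
```

View pics/w9.png

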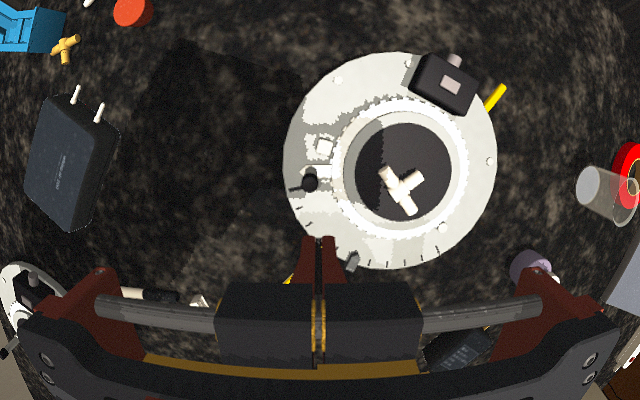

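Request:
{"op": "move_arm", "data": {"deltas": [[30,0,0,0,0.016,0],[29,0,0,0,0,0.02],[0,0,0,0,0,0]]}}

```text
t: 6.75
ee_pos: [605.7, 23.0, 108.5]
orientation: [-3.089, -0.55, 0.005]
ft_force: [-0.4, 0.4, -0.5]
width: 0.5
```

```bash
python3 fix.py 608 24 48 20
```

```text
at [605.7  23.  108.5] yaw 20.2 zaxis [-0.004  0.003 -1.   ] F [-0.4  0.4 -0.5]
shift [ 2.6  0.1 60.5] turn [-0.005  0.003  0.004]
```

Request:
{"op": "move_arm", "data": {"deltas": [[2,0,15,0,0,0],[2,0,15,0,0,0],[0,0,15,0,0,0],[0,0,14,0,0,0],[0,0,0,0,0,0]]}}

```text
t: 7.17
ee_pos: [605.0, 23.6, 41.6]
orientation: [-3.086, -0.564, 0.014]
ft_force: [-1.5, 0.2, 0.0]
width: 0.5
```

```bash
python3 fix.py 608 24 48 20; python3 see.py w10;  python3 - <<'E'
from h import *
for n,bx in (("scene",(245,145,345,225)),("side",(240,145,340,225))):
    crop(eyes.get_image(n),*bx,7,n+"_c10")
E
```

```text
at [605.   23.6  41.6] yaw 20.7 zaxis [-0.01   0.003 -1.   ] F [-1.5  0.2  0. ]
shift [ 2.9  0.6 -6.4] turn [-0.006  0.008  0.012]
7.1667 [605.   23.6  41.6] x dir deg 20.703141335991347 [-1.5  0.2  0. ]
```

View pics/scene_c10.png

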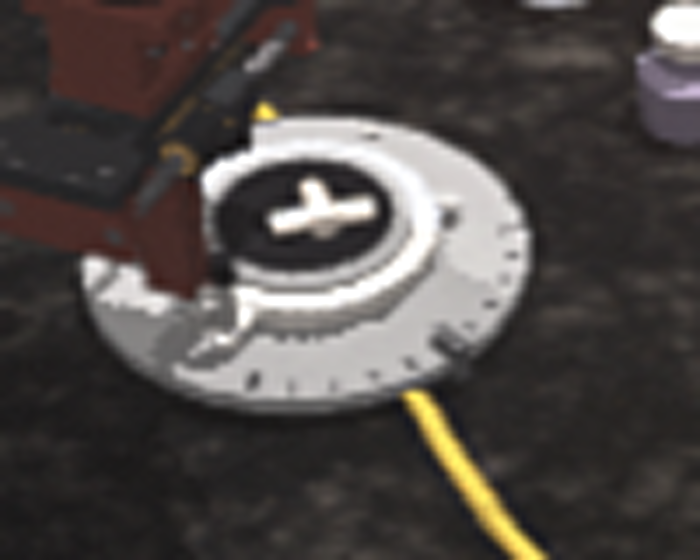

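View pics/w10.png

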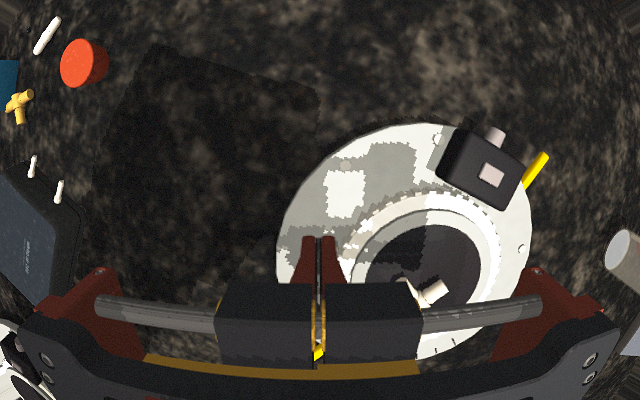

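Request:
{"op": "move_arm", "data": {"deltas": [[-5,0,-5,-0.005,0.008,0],[-7,0,0,0,0,0],[-7.5,-1.1,0,0,0,-0.1],[-7.5,-1.1,0,0,0,-0.1],[-7.5,-1.1,0,0,0,-0.1]]}}

```text
t: 7.73
ee_pos: [576.8, 12.0, 54.8]
orientation: [2.963, 1.033, 0.026]
ft_force: [2.1, 1.7, -2.3]
width: 0.8
```

```bash
python3 fix.py 608 24 48 38
python3 - <<'E'
from h import *
for n,bx in (("scene",(245,145,345,225)),("side",(240,145,340,225))):
    crop(eyes.get_image(n),*bx,7,n+"_c11")
E
```

```text
at [576.8  12.   54.8] yaw 38.4 zaxis [ 0.017  0.002 -1.   ] F [ 2.1  1.7 -2.3]
shift [31.8 10.   7.4] turn [ 0.009 -0.014  0.008]
```

View pics/scene_c11.png

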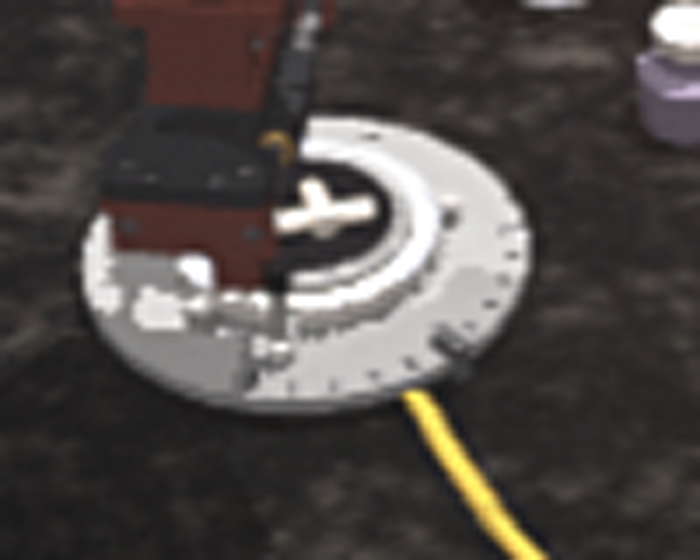

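Request:
{"op": "move_arm", "data": {"deltas": [[-7.5,-3,3,0.009,-0.014,-0.1],[-7.5,-3,2,0,0,-0.1],[-7.5,-1.1,0,0,0,-0.1],[-7.5,-1.1,0,0,0,-0.1],[0,0,0,0,0,0]]}}

```text
t: 8.25
ee_pos: [553.1, -4.1, 54.1]
orientation: [2.701, 1.594, 0.013]
ft_force: [-0.4, -0.0, -0.2]
width: 0.6
```

```bash
python3 fix.py 608 24 48 61
python3 - <<'E'
from h import *
for n,bx in (("scene",(245,145,345,225)),("side",(240,145,340,225))):
    crop(eyes.get_image(n),*bx,7,n+"_c12")
E
```

```text
at [553.1  -4.1  54.1] yaw 61.1 zaxis [ 0.01  -0.001 -1.   ] F [-0.4 -0.  -0.2]
shift [51.1 34.4  6.6] turn [ 0.009 -0.004  0.001]
```

View pics/scene_c12.png

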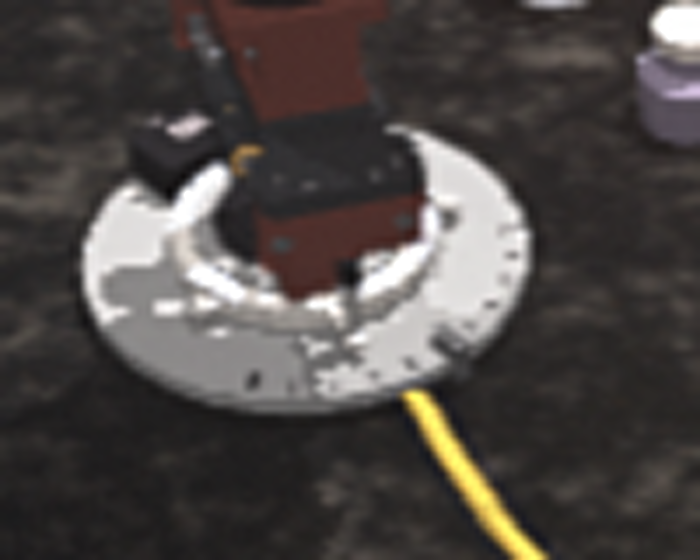

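Request:
{"op": "move_arm", "data": {"deltas": [[-7.5,-2,3,0.009,-0.004,-0.1],[-7.5,-2,2,0,0,-0.1],[-7.5,-1.1,0,0,0,-0.1],[0,0,0,0,0,0]]}}

```text
t: 8.68
ee_pos: [543.4, -21.0, 50.8]
orientation: [2.445, 1.968, 0.007]
ft_force: [-0.9, -0.4, 0.4]
width: 0.5
```

```bash
python3 fix.py 608 24 48 78
python3 - <<'E'
from h import *
for n,bx in (("scene",(245,145,345,225)),("side",(240,145,340,225))):
    crop(eyes.get_image(n),*bx,7,n+"_c13")
E
```

```text
at [543.4 -21.   50.8] yaw 77.6 zaxis [ 0.005  0.001 -1.   ] F [-0.9 -0.4  0.4]
shift [57.7 53.5  3.2] turn [ 0.005 -0.002 -0.006]
```

View pics/scene_c13.png

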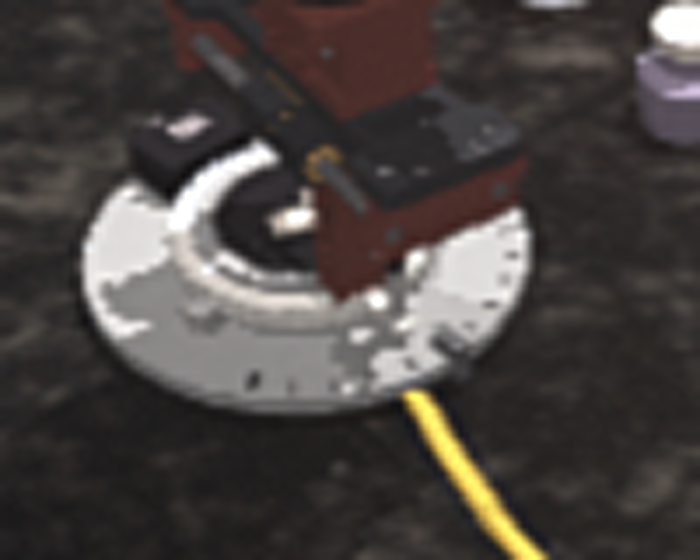

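Request:
{"op": "move_arm", "data": {"deltas": [[10,0,0,0,0,0],[0,0,-30,0,0,0],[0,0,-30,0,0,0],[-30,0,-10,0,0,0],[-30,0,0,0,0,0]]}}

```text
t: 9.2
ee_pos: [534.5, -62.5, 122.5]
orientation: [2.464, 1.946, 0.007]
ft_force: [1.0, -0.0, -0.6]
width: 0.8
```

Request:
{"op": "move_arm", "data": {"deltas": [[-15,0,0,0,0,0],[0,0,0,0,0,0],[0,0,0,0,0,0]]}}

```text
t: 9.45
ee_pos: [532.9, -78.6, 124.9]
orientation: [2.472, 1.929, 0.012]
ft_force: [-0.7, 0.9, -1.5]
width: 0.3
```

```bash
python3 fix.py 608 24 48 78; python3 see.py w14;python3 - <<'E'
from h import *
d=eyes.get_image("wrist"); crop(d,260,80,360,200,6,"w14c")
E
```

```text
at [532.9 -78.6 124.9] yaw 75.9 zaxis [ 0.01 -0.   -1.  ] F [-0.7  0.9 -1.5]
shift [117.6  47.2  77.6] turn [ 0.009 -0.002 -0.036]
9.45 [532.9 -78.6 124.9] x dir deg 75.94090782340645 [-0.7  0.9 -1.5]
```

View pics/w14.png

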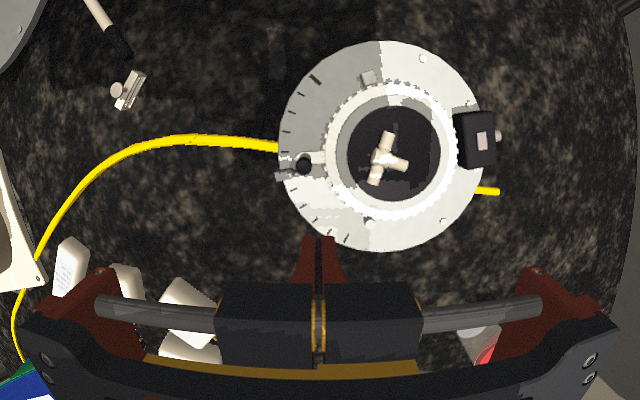

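View pics/w14c.png

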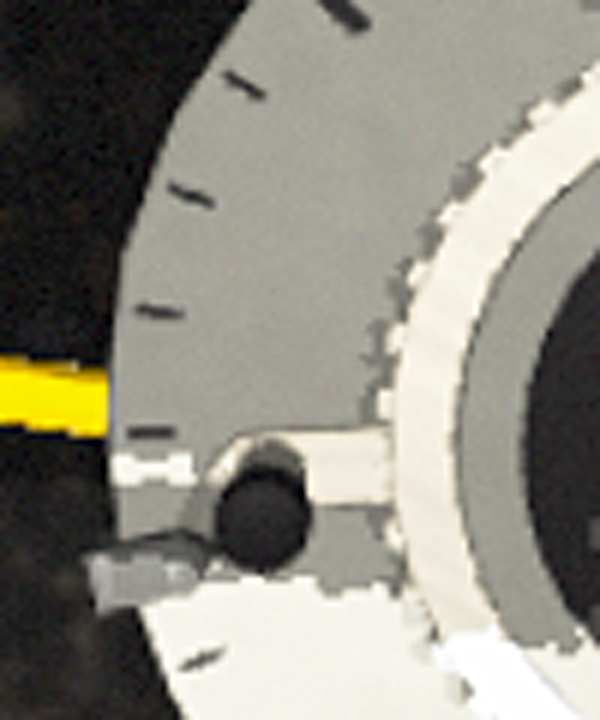

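Run:
```python
from h import *
d=eyes.get_image("wrist")
g=lambda x,y,z: wpt(d,260+x/6-.42,80+y/6-.42,z)
# centre: fit ticks (r 90,z18) zero middle & ticks and rider-after tick
T=[(345,14),(245,85),(192,194),(160,312),(152,433),(203,658)]; k=np.array([0,1,2,3,4,6])
w=np.array([g(x,y,18) for x,y in T])
from scipy.optimize import least_squares
f=lambda p:(w-np.c_[p[0]+p[3]*np.cos(p[2]+.19*k),p[1]+p[3]*np.sin(p[2]+.19*k)]).ravel()
s=least_squares(lambda p:f(p),[606,-52,2.13,90]); print(s.x, f(s.x).round(1))
c=s.x[:2]; a0=s.x[2]
s=least_squares(lambda p:f([*p,90]),[606,-52,2.13]); print(s.x, f([*s.x,90]).round(1)); c=s.x[:2];a0=s.x[2]
for n,(x,y),z in (("cap",(263,520),73),("arm in",(388,466),30),("arm out",(315,467),30),("rider out",(92,582),25),("rider mid",(140,577),25),("tip?",(205,570),25)):
    q=g(x,y,z)-c; print(n,np.linalg.norm(q).round(1),((np.arctan2(q[1],q[0])-a0)%6.283).round(3))
for v in (.76,.8,.95,.97,1.0):
  for r,z in ((86,25),(104,25),(84,28),(75,72)):
    u=wproj(d,[c[0]+r*np.cos(a0+v),c[1]+r*np.sin(a0+v),z]); print(v,r,((u[0]+.42-260)*6,(u[1]+.42-80)*6))
```

```text
[604.61435186 -52.63114979   2.12034314  91.67646787] [ 1.3 -2.4 -1.1  1.5 -0.6  1.  -0.4  0.4 -0.  -0.2  0.9 -0.4]
[603.25737946 -51.85840353   2.12034308] [ 1.8 -1.7 -0.9  2.  -0.6  1.2 -0.6  0.4 -0.3 -0.5  0.6 -1.4]
cap 71.9 0.801
arm in 56.0 0.816
arm out 66.2 0.812
rider out 100.7 0.975
rider mid 93.6 0.983
tip? 84.2 0.994
0.76 86 (np.float64(176.30967189614), np.float64(436.0474534673032))
0.76 104 (np.float64(51.34954439840487), np.float64(435.48782658597855))
0.76 84 (np.float64(188.67982696711772), np.float64(439.16687084194695))
0.76 75 (np.float64(236.28870090638043), np.float64(493.33911713748626))
0.8 86 (np.float64(176.7719542578036), np.float64(459.8267450632815))
0.8 104 (np.float64(52.284161572639505), np.float64(464.0867758484838))
0.8 84 (np.float64(189.10791407024965), np.float64(462.65869550841785))
0.8 75 (np.float64(236.64879769687866), np.float64(518.3789854592249))
0.95 86 (np.float64(187.07796559655583), np.float64(547.5651781575693))
0.95 104 (np.float64(66.14647940663849), np.float64(569.3383408091001))
0.95 84 (np.float64(199.17859629137047), np.float64(549.3430768385906))
0.95 75 (np.float64(247.01908314461718), np.float64(610.5534686371789))
0.97 86 (np.float64(189.45148627105948), np.float64(559.0164852912353))
0.97 104 (np.float64(69.19724309204776), np.float64(583.0419115195873))
0.97 84 (np.float64(201.50843720739692), np.float64(560.6575823773969))
0.97 75 (np.float64(249.45086701087587), np.float64(622.5559516544054))
1.0 86 (np.float64(193.44088593823892), np.float64(576.0537601092551))
1.0 104 (np.float64(74.28754015281868), np.float64(603.4149096054966))
1.0 84 (np.float64(205.4271104203017), np.float64(577.491653267082))
1.0 75 (np.float64(253.5478672452108), np.float64(640.4002186921689))
```

```bash
python3 fix.py 545 -8 115 80
```

```text
at [532.6 -77.9 124.4] yaw 76.1 zaxis [ 0.009 -0.    -1.   ] F [-0.1 -0.3 -0.2]
shift [70.8 -4.8  9.5] turn [ 0.008 -0.002 -0.068]
```

Request:
{"op": "move_arm", "data": {"deltas": [[35,-2,0,0.008,-0.002,-0.06],[35,-2,5,0,0,0],[0,0,0,0,0,0],[0,0,0,0,0,0]]}}

```text
t: 9.93
ee_pos: [544.4, -3.6, 118.3]
orientation: [-2.413, -2.011, 0.001]
ft_force: [-0.1, 0.4, -0.1]
width: 0.4
```

```bash
python3 fix.py 545 -8 50 82
```

```text
at [544.4  -3.6 118.3] yaw 79.6 zaxis [-0.001 -0.    -1.   ] F [-0.1  0.4 -0.1]
shift [-4.2  1.5 68.3] turn [-0.001  0.    -0.042]
```

Request:
{"op": "move_arm", "data": {"deltas": [[0,-1,18,0,0,-0.04],[0,-1,18,0,0,0],[0,-1,15,0,0,0],[0,-1,12,0,0,0],[0,0,0,0,0,0]]}}

```text
t: 10.35
ee_pos: [541.0, -1.1, 53.2]
orientation: [2.368, 2.064, 0.0]
ft_force: [-0.6, 0.6, -0.1]
width: 0.4
```

```bash
python3 fix.py 539 -32 50 87
```

```text
at [541.   -1.1  53.2] yaw 82.2 zaxis [ 0.001 -0.    -1.   ] F [-0.6  0.6 -0.1]
shift [-30.9   2.2   3.2] turn [ 0.001  0.    -0.085]
```

Request:
{"op": "move_arm", "data": {"deltas": [[-8,1,2,0,0,-0.03],[-8,1,0,0,0,-0.03],[-5,0,0,0,0,-0.025],[-4,0,0,0,0,0],[0,0,0,0,0,0]]}}

```text
t: 10.77
ee_pos: [539.0, -27.1, 51.2]
orientation: [-2.274, -2.163, 0.004]
ft_force: [0.5, 0.1, 0.1]
width: 0.3
```

```bash
python3 fix.py 539 -32 50 87
```

```text
at [539.  -27.1  51.2] yaw 87.1 zaxis [-0.004  0.001 -1.   ] F [0.5 0.1 0.1]
shift [-4.9  0.2  1.2] turn [-0.004 -0.     0.002]
```

Request:
{"op": "move_arm", "data": {"deltas": [[-3,0,0,0,0,0],[-2,0,0,0,0,0],[0,0,0,0,0,0]]}}

```text
t: 11.02
ee_pos: [538.8, -32.3, 51.8]
orientation: [-2.277, -2.16, 0.003]
ft_force: [-0.3, 0.5, -0.3]
width: 0.3
```

```bash
python3 fix.py 539 -32 50 87
```

```text
at [538.8 -32.3  51.8] yaw 87.0 zaxis [-0.004  0.001 -1.   ] F [-0.3  0.5 -0.3]
shift [0.3 0.2 1.8] turn [-0.004 -0.001 -0.   ]
```

Back off, rise, and look from the right-hand side.

Request:
{"op": "move_arm", "data": {"deltas": [[10,0,0,0,0,0],[3,0,-30,0,0,0],[0,0,-35,0,0,0],[-35,0,-15,0,0,0],[-35,0,0,0,0,0]]}}

```text
t: 11.43
ee_pos: [536.8, -83.6, 134.0]
orientation: [-2.269, -2.167, 0.006]
ft_force: [0.9, 0.1, 0.5]
width: 0.6
```

Request:
{"op": "move_arm", "data": {"deltas": [[-30,0,0,0,0,0],[0,0,0,0,0,0],[0,0,0,0,0,0]]}}

```text
t: 11.68
ee_pos: [538.0, -117.6, 137.5]
orientation: [2.272, 2.165, -0.001]
ft_force: [0.8, 0.0, -0.4]
width: 0.3
```

```bash
python3 fix.py 608 24 48 78; python3 see.py w15;python3 - <<'E'
from h import *
d=eyes.get_image("wrist"); crop(d,260,60,380,180,6,"w15c")
E
```

```text
at [ 538.  -117.6  137.5] yaw 87.2 zaxis [ 0.002 -0.003 -1.   ] F [ 0.8  0.  -0.4]
shift [145.   62.9  89.2] turn [0.002 0.003 0.161]
11.6833 [ 538.  -117.6  137.5] x dir deg 87.22205911563773 [ 0.8  0.  -0.4]
```

View pics/w15.png

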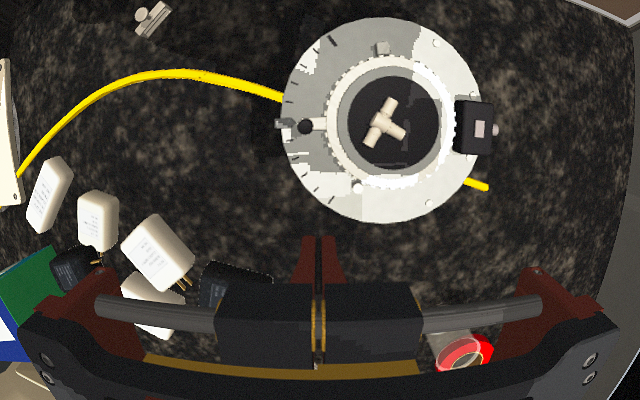

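View pics/w15c.png

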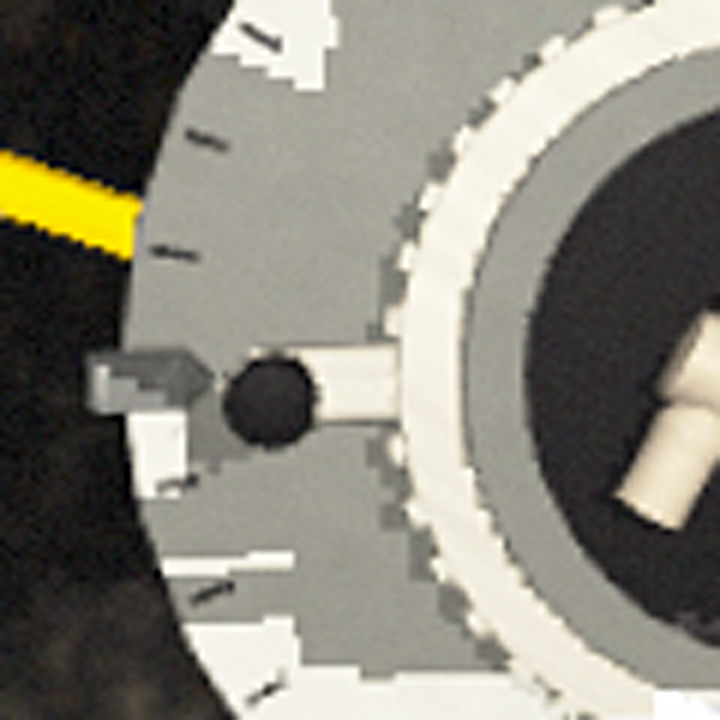

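Run:
```python
from h import *
from scipy.optimize import least_squares
d=eyes.get_image("wrist")
g=lambda x,y,z: wpt(d,260+x/6-.42,60+y/6-.42,z)
T=[(262,37),(207,140),(175,252),(180,483),(212,592),(266,690)]; k=np.array([2,3,4,6,7,8])-0
w=np.array([g(x,y,18) for x,y in T])
f=lambda p:(w-np.c_[p[0]+90*np.cos(p[2]+.19*k),p[1]+90*np.sin(p[2]+.19*k)]).ravel()
s=least_squares(f,[606,-52,2.13]); print(s.x, f(s.x).round(1)); c=s.x[:2];a0=s.x[2]
for n,(x,y),z in (("cap",(270,400),73),("arm in",(395,383),30),("arm out",(325,383),30),("ptr tip",(222,380),28),("rider out",(90,378),25),("rider tip",(213,378),25)):
    q=g(x,y,z)-c; print(n,np.linalg.norm(q).round(1),((np.arctan2(q[1],q[0])-a0)%6.283).round(3))
tee=wpt(d,385,122,53); print("tee",tee)
```

```text
[603.51680733 -49.88123341   2.14707885] [ 0.4  1.6 -0.1  1.1 -0.2  0.6  0.  -0.7 -0.2 -1.2  0.1 -1.5]
cap 72.2 0.974
arm in 56.1 0.985
arm out 66.1 0.979
ptr tip 81.1 0.968
rider out 100.8 0.96
rider tip 82.6 0.966
tee [594.76727856 -48.17755165]
```

Pointer is at about 0.975 and the rider at about 0.964, roughly 1 mm apart along the rim. I'll check independently from the fixed cameras.

Request:
{"op": "move_arm", "data": {"deltas": [[-20,0,-20,0,0,0],[0,0,0,0,0,0],[0,0,0,0,0,0]]}}

```text
t: 12.08
ee_pos: [535.9, -132.3, 155.7]
orientation: [-2.266, -2.173, 0.005]
ft_force: [-1.2, -0.1, -0.5]
width: 0.3
```

Run:
```python
from h import *
o=ctrl.get_obs(); print(o["ee_pos"],o["ft_force"])
a=eyes.get_image("scene"); crop(a,195,130,395,230,4,"scene_end"); b=eyes.get_image("side"); crop(b,240,145,340,225,7,"side_end")
```

```text
[ 535.85373356 -132.33504432  155.66341778] [-1.17259649 -0.09323622 -0.50616805]
```

View pics/scene_end.png

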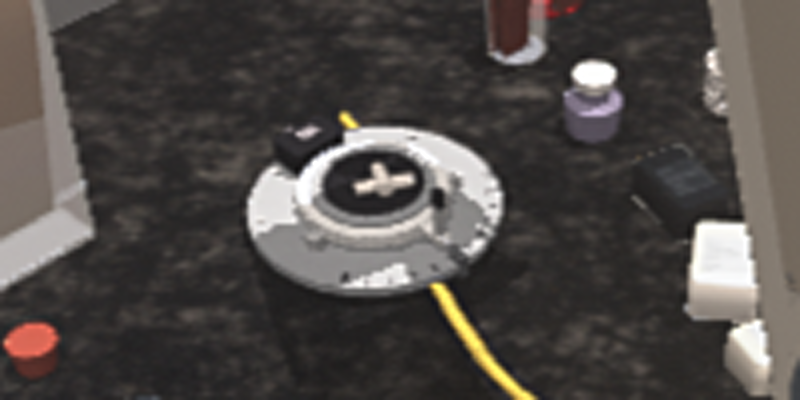

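View pics/side_end.png

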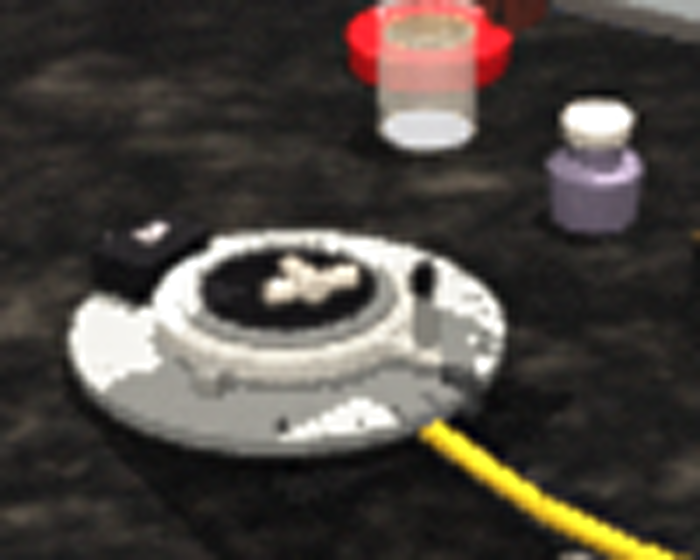

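Both fixed views agree: the lever is in line with the rider (scene crop about (450,250)). The tee, jar and stopper look unmoved, and the arm is clear. Handing in.

```bash
python3 -c "
from workcell import ctrl
print(ctrl.close_job())"
```

```text
the job is handed in; nothing more can be done
None
```

I pushed the 200 mm viewer's lever back past the zero mark to about -0.15 rad by eye. Then I lifted over the post, pushed the lever the other way round the arc to the index rider in two goes, and backed the arm clear. The job was handed in at about 12 s; no verdict was reported.

- **Pointer:** the last wrist picture put it at about 0.975 rad and the rider at about 0.964, roughly 1 mm apart along the rim against the 4 mm allowed. The lever's position read between 0.968 and 0.985 depending on which part I measured. Both fixed cameras also showed the lever in line with the rider.
- **Tee, jar, stopper and beaker:** the tee was within about 2 mm of its first reading (594.8, -48.2 against 595.6, -50.1). The jar and stopper looked unmoved by eye. The beaker was mostly hidden behind the arm at the end and was only partly checked.
- **Force:** wrist forces I read stayed within about 4 N.
- **Disagreement:** estimates of the ring's centre differed by about 5 mm between cameras, so I compared pointer and rider only within one picture.

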